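# Carton on the measuring board

### The arm

A 7-joint arm with a two-finger parallel gripper is mounted at the origin on the work surface. World frame = base frame: x ahead of the robot, y to its left, z up, the work surface at z = 0. Lengths are in m, angles in rad, forces in N, time in s.
With the tool pointing down it reaches from about 0.4 to 0.875 m from the base axis. Payload 19.3 kg.
Tool frame: the origin (TCP) lies midway between the tips of the shut fingers; the grasp point (between the pads) lies bot.grip_point_offset behind it (bot.grip_point_offset is the distance from the TCP to the grasp point, in m); z points along the fingers, y is the direction in which the jaws open and shut (so a half turn about z gives the same grasp; the last joint's range is limited). The gripper opens to 85 mm and grips with 20 to 120 N. Pads are 22 mm wide; open, the fingers measure 114 mm over their backs; the gripper's body (76 mm by 85 mm) begins 54 mm behind the grasp point. The pads swing forward as they close: fully open they stand 13 mm farther back than shut.
Start: joints at [-1.308, 0.521, -0.036, 1.599, 0.021, 1.021, -0.113], TCP at [0.204, 0.591, 0.231] pointing down, gripper open.
Joint ranges: [-2.91, 2.91], [-0.3, 2.13], [-1.5, 1.42], [0.17, 2.43], [-1.26, 4.41], [0.16, 1.93], [-2.52, 2.52]. Speed limits (rad/s): [1.89, 1.89, 2.39, 2.39, 3.01, 3.01, 3.01].

### API

Orientations are given as [roll, pitch, yaw] about the fixed x, y, z axes, in that order (R = Rz(yaw) Ry(pitch) Rx(roll)).
In Python, from workcell import bot gives the robot as it stands.
- The arm moves only by the tool servo_tool, never from a script. Its argument "rows" is a list that holds one entry, the list of rows, each a list of 6 numbers: the shift along the tool's x, y, z in cm, then the turn, a rotation vector about the tool's x, y, z in degrees. A call has 1 to 5 rows; each row shifts and turns the commanded pose from where the row before left it, along the tool's axes as they then stand; what a row does not reach is not made up. A row lasts 1/8 s, in which the tool goes at most 62.5 mm and 10.7 degrees, less where a joint would pass 70% of its speed; a pose out of reach is approached as far as the arm can. A call is refused whole if a number of a shift passes 6.25 or a number of a turn 10.7, either way. A call with a gripper value outside its range is refused whole. "grip" is the opening, from -1 (shut) to 1 (fully open), so that 0 is half open, set as the call begins (left out, the last holds). The fingers move at their own pace and stop on an object; "squeeze" is the grip in N (left out, the last holds). Time passes only in rows, so rows that do not move let the fingers close. It gives the time, the measured TCP pose, the force and the opening at its end, in the units of the state.
- bot.observe(): the state, without advancing time (a new reading comes with each control period).
- bot.grab_frame(name): name is "side" or "top"; returns a dict with "image" (400x640x3 uint8, red, green, blue), "K" (3x3 intrinsics, pixels), "R" (3x3) and "t" (3): a world point X has camera coordinates R X + t. Camera axes: x right, y down, z forward; pixel columns grow to the right and rows downward; lengths in m; the calibration is good to about 2 mm. A picture is of the moment at which its call begins. There is no depth.
- bot.job_done(): hands the job in, once; it reports no verdict.
The state is a dict: "clock": time; "qpos": joint angles; "qd": joint speeds; "joint_efforts": joint torques, N m; "position": TCP position; "tool_rot": TCP orientation; "force": force on the tool from outside, world axes, zero at the start; "moment": the same for the moment, N m; "grip_width": finger opening in m.
Only numpy, scipy, OpenCV 4.12 (cv2) and the standard library are available. Lean on these libraries where they do the work, as an engineer would, in place of code of your own. Each camera call takes 0.05 s, during which the arm holds its last target.

### The job

A carton has been put down askew on the measuring board of the parts counter: push it with the fingertips until its long side lies flat along the long fence and its end is up against the end stop, and slide the cursor up, pushing only on the back of its blade, until the blade rests against the free end of the carton so that its length can be read. Nothing is gripped, lifted or tipped. Leave the other things on the counter where they are and finish with the hand clear.

Things in the scene. Friction and masses are not known exactly. Their poses are not given: they have to be found in the camera images.
- board: fixed grey measuring board. Origin under its bed, at counter height; x points across the bed to the long aluminium fence, y along that fence to the end stop, z up. Board frame, mm: bed top z 18, x -120 to 134, y -269 to 225; the long fence's inner face is x = 110, the end stop's is y = 200; both stand 40 above the bed. Its heading varies by about 0.15 rad.
- corner (a point): inner corner where long fence, end stop and bed meet, at board frame (110, 200, 18) mm, axes as the board's. The long fence is 24 mm thick and runs along the whole far edge; the stop is 25 mm thick, board x -90 to 110. Behind the corner a slim height staff, 25 mm square, rises to 258 mm above the counter.
- carton: carton to be measured: closed, brown, taped, white label; 120 (x) x 190 (y) x 70 high mm, 0.4 to 0.65 kg, sliding friction about 0.6. Origin at the centre of its underside. Starts up to 0.25 rad askew on the bed; its +x long side goes to the long fence, its +y end to the end stop. Home, its origin is at board frame (50, 105, 18) mm.
- cursor (a joint): cursor's place along the long fence, m: 0 at the open end, growing towards the end stop (board +y), up to 0.30. Its blade's steel face lies at board y = value - 0.220. It moves against about 1.5 N and stays where it is left. With the carton home the face touches it at 0.230.
- blade_mid (a point): centre of the cursor blade's steel face (towards the end stop), axes as the board's. The blade is an upright plate square to the fence, 11 mm thick: its black back is 11 mm towards board -y. From here it reaches 56 mm towards the fence, 74 mm away from it, 22.5 mm up and down. A black saddle 50 mm long behind it rides on the fence, 9 mm above its top.
- tape_roll: bystander: a roll of brown packing tape standing flat, 96 mm across, 48 high; origin at the centre of its underside.
- fitting: bystander: a brass pipe fitting with a hexagon, 37 mm across, 42 high, standing on the counter beside the open end of the board; origin at the centre of its underside.
- small_carton: bystander: a small cardboard box 70 x 70 x 80 high mm, not the one to be measured; origin at the centre of its underside.
Things that resemble listed ones, but are neither listed nor needed, are in the scene too. What is meant by the carton is not black, and is the larger of those in its own colour.

How it is judged:
By the outcome, as a careful person would: the job done as asked, in the order asked, and still so for the second after the job is handed in, with the robot touching nothing.
It also fails if it takes over 53 s, if anything falls off the work surface, if the arm or the gripper's body presses on something with over 40 N, if the wrist force passes 120 N, or if a joint passes its speed limit or range.

## Working session

There is one attempt and no reset: what is moved stays moved. The work goes in short steps, Python scripts to look and compute and a tool call to move; the robot and the scene stay as the last step left them, time stands still between calls to the robot, and variables do not carry over. Pictures are saved under pics/ and viewed, and the job is handed in when it is done.

Besides the shell and the picture viewer there is one more tool, called after ">>>" as a command line: name --argument value ..., lists and objects as JSON in quotes. servo_tool: Moves the arm, as the interface text tells. Its arguments: {"type":"object","properties":{"rows":{"type":"array"},"grip":{"type":"number"},"squeeze":{"type":"number"}},"required":["rows"]}

```bash
ls; mkdir -p pics; python3 - <<'E'
from workcell import bot
import cv2
s=bot.observe();print({k:(v if not hasattr(v,'tolist') else v.tolist()) for k,v in s.items()}, bot.grip_point_offset)
for n in("side","top"):
    f=bot.grab_frame(n);cv2.imwrite(f"pics/{n}0.png",f["image"][:,:,::-1]);print(n,f["K"],f["R"],f["t"])
E
```

```text
pics
{'clock': 0.0, 'qpos': [-1.308184942468845, 0.5220305282191057, -0.03631250543072392, 1.5999903334952101, 0.021180481693124687, 1.0211189645515732, -0.11276278809890566], 'qd': [-0.00016116637656032548, -0.0003980382916181323, -0.0011934047409167211, -0.0013045439858156544, 0.0002908744975026532, 0.0010024662068323148, 0.00035601230956737494], 'joint_efforts': [-0.001384598399454262, -92.70949602127075, 1.9796669483184814, -36.993974447250366, 0.017948499298654497, 0.00796260719653219, 4.300314344618528e-06], 'position': [0.20411597903149567, 0.5903710085094108, 0.23072193825757678], 'tool_rot': [-3.140432136736826, 7.434885968216065e-05, 2.808785109866503], 'force': [0.2736867771853874, 0.12825957694294676, -0.1523770230058387], 'moment': [-0.006139823853602239, -0.01109967257601297, -0.0019298520258482375], 'grip_width': 0.08562401759179586} 0.0187
side [[380.02616099   0.         318.21726337]
 [  0.         380.02616099 200.04098211]
 [  0.           0.           1.        ]] [[ 0.87897349 -0.47648929  0.01906739]
 [-0.32743345 -0.63211546 -0.70229438]
 [ 0.34668854  0.61105483 -0.71163126]] [-0.41294438  0.23634354  0.92997092]
top [[500.45346371   0.         323.00194446]
 [  0.         500.45346371 202.82843914]
 [  0.           0.           1.        ]] [[-0.0174107  -0.99984107 -0.00383495]
 [-0.99085638  0.01776724 -0.1337459 ]
 [ 0.13379278  0.00147127 -0.99100824]] [0.05667552 0.4844346  1.43003589]
```

View pics/top0.png

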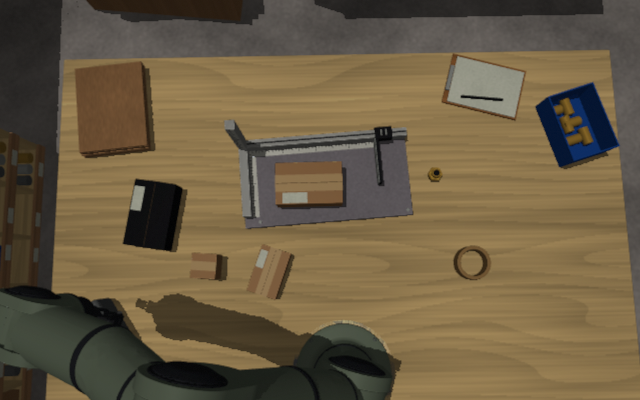

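View pics/side0.png

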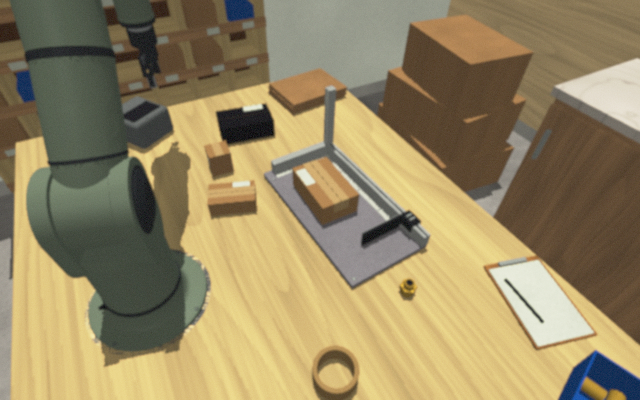

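```bash
python3 - <<'E'
import cv2
a=cv2.imread("pics/top0.png")[110:240,215:425]
cv2.imwrite("pics/z0.png",cv2.resize(a,None,fx=3.8,fy=3.8,interpolation=cv2.INTER_CUBIC))
a=cv2.imread("pics/side0.png")[80:300,250:450]
cv2.imwrite("pics/z1.png",cv2.resize(a,None,fx=2.7,fy=2.7,interpolation=cv2.INTER_CUBIC))
E
```

```text
(no output)
```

View pics/z0.png

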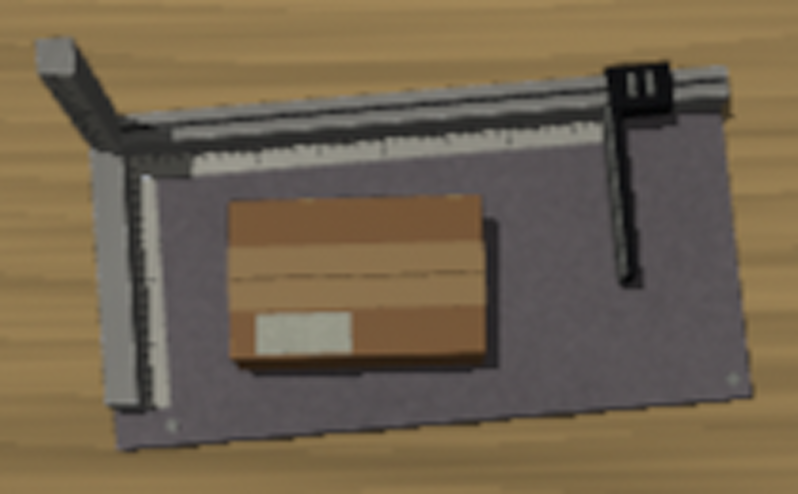

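View pics/z1.png

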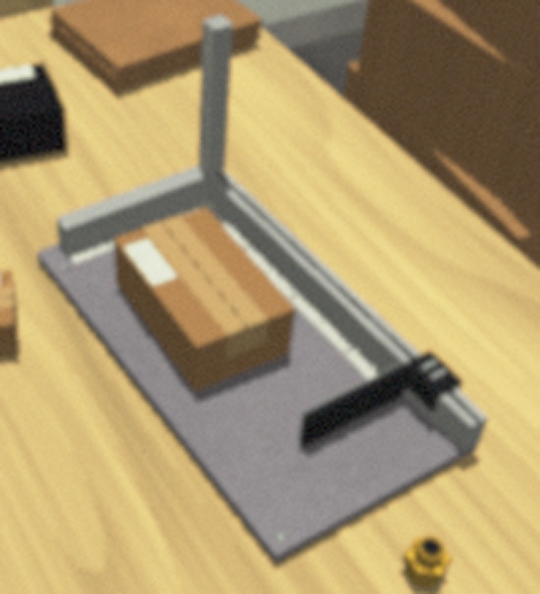

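```bash
cat >h.py <<'E'
import numpy as np,cv2
from scipy.optimize import least_squares
from workcell import bot
CAM=np.load('cam.npz') if __import__('os').path.exists('cam.npz') else None
def proj(P,c):
    K,R,t=[CAM[c+k] for k in'KRt'];X=np.atleast_2d(P)@R.T+t;X=X@K.T;return X[:,:2]/X[:,2:]
def place(p,P,z=0):
    c,s=np.cos(p[2]),np.sin(p[2]);P=np.atleast_2d(np.array(P,float))
    return np.c_[p[0]+c*P[:,0]-s*P[:,1],p[1]+s*P[:,0]+c*P[:,1],P[:,2]]
def fit(obs,p0):
    # obs: list (cam,(x,y,z) local m,(u,v))
    def r(p): return np.concatenate([(proj(place(p,o[1]),o[0])[0]-o[2]) for o in obs])
    s=least_squares(r,p0,loss='soft_l1');return s.x,r(s.x).reshape(-1,2)
def tz(u,v):return (u/3.8+215-.4,v/3.8+110-.4)
def sz(u,v):return (u/2.7+250-.3,v/2.7+80-.3)
E
python3 - <<'E'
from workcell import bot
import numpy as np
d={}
for n in("side","top"):
    f=bot.grab_frame(n)
    for k in"KRt":d[n+k]=f[k]
np.savez('cam.npz',**d)
E
python3 - <<'E'
from h import *
m=lambda *a:np.array(a)/1000
ob=[('top',m(-120,225,18),tz(118,444)),('top',m(-120,-269,18),tz(750,393)),('top',m(-90,225,58),tz(108,405)),('top',m(-90,200,58),tz(137,406)),
('top',m(134,-269,58),tz(728,67)),('top',m(110,-269,58),tz(729,97)),('side',m(-120,-269,18),sz(277,550)),('side',m(-120,225,18),sz(42,257)),('side',m(-90,225,58),sz(62,222)),('side',m(134,-269,58),sz(484,420))]
p,r=fit(ob,[.6,.0,0]);print(p.round(4),r.round(1).tolist())
ca=[('top',m(60,95,70+18),tz(229,201)),('top',m(60,-95,88),tz(481,196)),('top',m(-60,-95,88),tz(486,352)),('top',m(-60,95,88),tz(229,357)),
('side',m(60,95,88),sz(203,208)),('side',m(60,-95,88),sz(293,312)),('side',m(-60,-95,88),sz(195,346)),('side',m(-60,95,88),sz(115,238))]
q,r=fit(ca,[.6,.0,0]);print(q.round(4),r.round(1).tolist())
c,s=np.cos(p[2]),np.sin(p[2]);d=q-p;print('carton in board',c*d[0]+s*d[1],-s*d[0]+c*d[1],d[2])
np.savez('pose.npz',b=p,c=q)
E
```

```text
[0.5521 0.0607 0.0611] [[-0.5, 1.0], [0.8, 1.2], [-0.7, -0.4], [0.4, -1.3], [0.0, -0.4], [0.6, -0.4], [0.0, 2.5], [-1.7, -2.3], [-1.6, -1.9], [2.3, -0.7]]
[ 0.5363  0.0885 -0.0009] [[-0.2, -0.1], [0.3, 0.1], [-0.1, 0.9], [-0.1, 0.7], [1.5, -0.5], [1.1, -1.1], [0.1, 0.6], [-0.6, -0.2]]
carton in board -0.014127061429606406 0.02879354691862654 -0.062079633723972946
```

```bash
cat >>h.py <<'E'
def ov(name,out,b,c,cur,crop,f):
    im=cv2.imread(name) if isinstance(name,str) else name
    cam='top' if 'top' in out else 'side'
    x0,y0,x1,y1=crop;im=cv2.resize(im[y0:y1,x0:x1],None,fx=f,fy=f,interpolation=cv2.INTER_CUBIC)
    def pl(p,pts,col):
        u=proj(place(p,np.array(pts)/1000),cam);u=((u+.5-[x0,y0])*f-.5).round().astype(int)
        cv2.polylines(im,[u.reshape(-1,1,2)],False,col,1)
    z=18
    pl(b,[(-120,-269,z),(-120,225,z)],(0,0,255));pl(b,[(-120,-269,z),(110,-269,z),(110,-269,58),(134,-269,58),(134,200,58)],(0,0,255))
    pl(b,[(110,-269,58),(110,200,58),(-90,200,58),(-90,225,58),(110,225,58)],(0,0,255));pl(b,[(110,-269,18),(110,200,18),(-90,200,18)],(255,0,255))
    if c is not None:
        for z in(18,88): pl(c,[(60,95,z),(60,-95,z),(-60,-95,z),(-60,95,z),(60,95,z)],(0,255,0))
    if cur is not None:
        y=cur*1000-220
        zb,zt=BZ; pl(b,[(BX-74,y,zb),(BX-74,y,zt),(BX+56,y,zt)],(255,255,0));pl(b,[(BX-74,y-11,zb),(BX-74,y-11,zt),(BX+56,y-11,zt)],(255,255,0))
    cv2.imwrite(out,im)
BX=54;BZ=(20,65)
E
python3 - <<'E'
from h import *
p=np.load('pose.npz');b,c=p['b'],p['c']
ov('pics/top0.png','pics/top_ov.png',b,c,.07,(215,110,425,240),3.8)
ov('pics/side0.png','pics/side_ov.png',b,c,.07,(250,80,450,300),2.7)
E
```

```text
(no output)
```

View pics/top_ov.png

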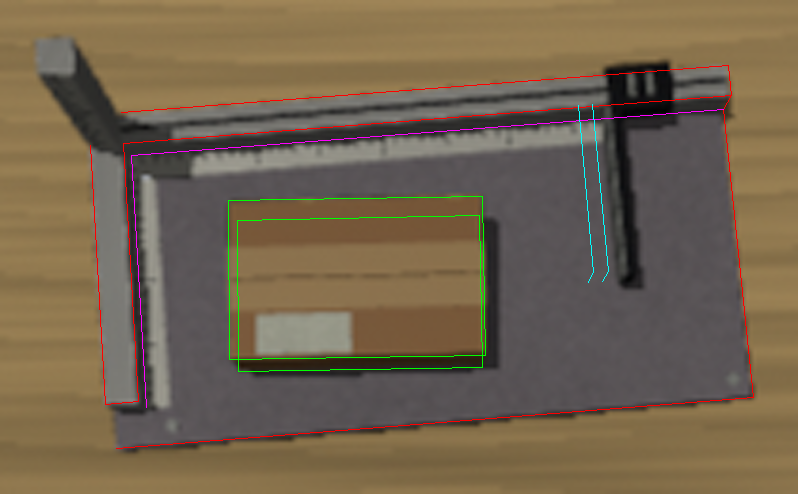

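View pics/side_ov.png

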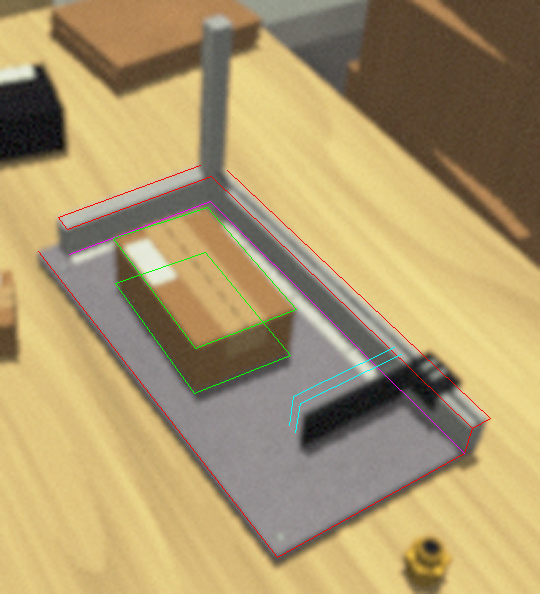

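```bash
cat >>h.py <<'E'
def back(u,v,cam,z):
    K,R,t=[CAM[cam+k] for k in'KRt'];d=R.T@np.linalg.solve(K,[u,v,1]);o=-R.T@t;return o+d*(z-o[2])/d[2]
def tob(p,b):
    c,s=np.cos(b[2]),np.sin(b[2]);d=np.array(p[:2])-b[:2];return np.array([c*d[0]+s*d[1],-s*d[0]+c*d[1]])*1000
def delta(target_b,z,yawb,b):
    """tool-frame shift (cm) & yaw turn (deg about tool z) to reach board xy(mm), z m, tool yaw=board yaw+yawb"""
    from scipy.spatial.transform import Rotation as Ro
    s=bot.observe();R=Ro.from_euler('xyz',s['tool_rot'])
    g=place(b,[*(np.array(target_b)/1000),z])[0]
    T=Ro.from_euler('xyz',[np.pi,0,b[2]+yawb]);
    print('clock',s['clock'],'at board',tob(s['position'],b).round(1),'z',round(s['position'][2],4),'yaw-b',((s['tool_rot'][2]-b[2]+np.pi)%(2*np.pi)-np.pi).round(3),'F',np.round(s['force'],1),'w',round(s['grip_width'],4))
    print('shift cm',(R.inv().apply(g-s['position'])*100).round(2),'turn',np.degrees((R.inv()*T).as_rotvec()).round(1),'goal',g.round(3))
E
python3 - <<'E'
from h import *
b=np.load('pose.npz')['b']
for n,u,v,z in [('box near',247,292,.07),('box top',262,246,.07),('box r',292,251,.07),('small',191,277,.08),('small r',222,256,.08),('fit',435,174,.042),('tape',472,262,.048),('bladetip',215+628/3.8,110+277/3.8,.065)]:
    p=back(u,v,'top',z);print(n,p.round(3),tob(p,b).round(0))
delta((-115,29),.2,np.pi,b)
E
```

```text
box near [0.234 0.264 0.07 ] [-305.  222.]
box top [0.361 0.222 0.07 ] [-181.  173.]
box r [0.345 0.138 0.07 ] [-202.   89.]
small [0.278 0.418 0.08 ] [-252.  373.]
small r [0.334 0.332 0.08 ] [-201.  284.]
fit [ 0.563 -0.281  0.042] [ -10. -342.]
tape [ 0.306 -0.373  0.048] [-272. -417.]
bladetip [ 0.536 -0.117  0.065] [ -27. -177.]
clock 0.2 at board [-315.   550.1] z 0.231 yaw-b 2.748 F [ 1.3 -0.2  0.2] w 0.0852
shift cm [-38.47 -40.44   3.12] turn [ -0.   -0.  -22.6] goal [0.436 0.083 0.2  ]
```

>>> servo_tool --rows '[[[-3.8, -4.0, 0.3, 0, 0, 0], [-3.8, -4.0, 0.3, 0, 0, 0], [-3.8, -4.0, 0.3, 0, 0, 0], [-3.8, -4.0, 0.3, 0, 0, 0], [-3.8, -4.0, 0.3, 0, 0, 0]]]' --grip 1

```text
clock: 0.82
position: [0.319, 0.3379, 0.2163]
tool_rot: [3.141, 0.0, 2.809]
force: [0.1, 0.3, 0.6]
grip_width: 0.0853
```

>>> servo_tool --rows '[[[-3.8, -4.0, 0.3, 0, 0, 0], [-3.8, -4.0, 0.3, 0, 0, 0], [-3.8, -4.0, 0.3, 0, 0, 0], [0, 0, 0, 0, 0, -10], [0, 0, 0, 0, 0, -10]]]'

```text
clock: 1.45
position: [0.3872, 0.1884, 0.2073]
tool_rot: [-3.142, 0.0, -3.121]
force: [-0.6, 0.9, 0.3]
grip_width: 0.0854
```

```bash
python3 - <<'E'
from h import *
b=np.load('pose.npz')['b']
delta((-115,29),.2,np.pi,b)
E
```

```text
clock 1.45 at board [-156.8  137.5] z 0.2073 yaw-b 3.101 F [-0.6  0.9  0.3] w 0.0854
shift cm [ -4.62 -10.68   0.74] turn [-0.   0.  -2.3] goal [0.436 0.083 0.2  ]
```

>>> servo_tool --rows '[[[0, 0, 0, 0, 0, -2.3], [-2.1, -5.4, 0.3, 0, 0, 0], [-2.1, -5.4, 0.3, 0, 0, 0], [0, 0, 5, 0, 0, 0], [0, 0, 5, 0, 0, 0]]]'

```text
clock: 2.08
position: [0.4356, 0.0831, 0.1005]
tool_rot: [3.141, 0.002, -3.09]
force: [1.6, 1.5, -0.7]
grip_width: 0.0856
```

```bash
python3 - <<'E'
from h import *
b=np.load('pose.npz')['b']
delta((-115,29),.035,np.pi,b)
E
```

```text
clock 2.075 at board [-115.    29.5] z 0.1005 yaw-b 3.132 F [ 1.6  1.5 -0.7] w 0.0856
shift cm [ 0.02 -0.05  6.55] turn [ 0.   0.1 -0.5] goal [0.436 0.083 0.035]
```

>>> servo_tool --rows '[[[0, 0, 3.2, 0, 0, -0.5], [0, 0, 3.2, 0, 0, 0], [0, 0, 0, 0, 0, 0]]]'

```text
clock: 2.45
position: [0.4338, 0.0832, 0.0359]
tool_rot: [-3.14, -0.004, -3.078]
force: [0.3, 0.1, 0.8]
grip_width: 0.0853
```

```bash
python3 - <<'E'
from h import *
b=np.load('pose.npz')['b']
f=bot.grab_frame('side');cv2.imwrite('pics/s1.png',cv2.resize(f['image'][60:320,200:460,::-1],None,fx=2.2,fy=2.2))
delta((-80,29),.035,np.pi,b)
E
```

```text
clock 2.5 at board [-116.    29.8] z 0.0372 yaw-b -3.139 F [-0.2  0.3  0.7] w 0.0851
shift cm [-3.6  -0.09  0.21] turn [-0.  -0.1  0.1] goal [0.471 0.085 0.035]
```

View pics/s1.png

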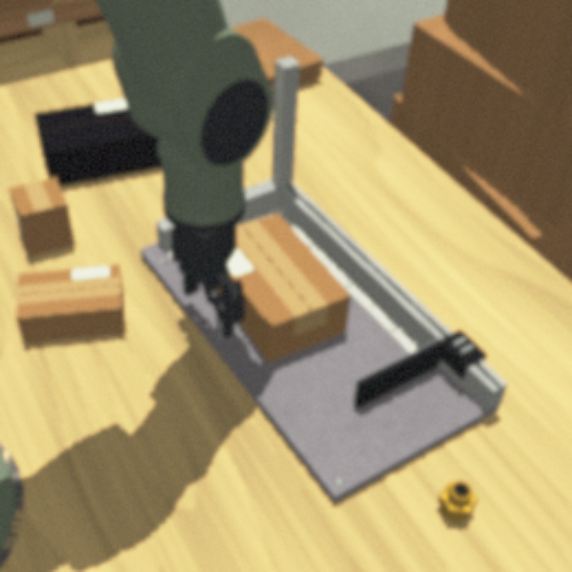

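>>> servo_tool --rows '[[[-1.0, 0, 0.1, 0, 0, 0], [-1.0, 0, 0, 0, 0, 0], [-1.0, 0, 0, 0, 0, 0], [-1.0, 0, 0, 0, 0, 0], [-1.0, 0, 0, 0, 0, 0]]]'

```text
clock: 3.12
position: [0.4851, 0.0867, 0.0363]
tool_rot: [-3.142, -0.001, -3.076]
force: [-7.0, -0.4, 4.1]
grip_width: 0.0854
```

>>> servo_tool --rows '[[[-0.7, 0, 0, 0, 0, 0], [-0.7, 0, 0, 0, 0, 0], [-0.7, 0, 0, 0, 0, 0], [-0.7, 0, 0, 0, 0, 0], [0, 0, 0, 0, 0, 0]]]'

```text
clock: 3.75
position: [0.5136, 0.0887, 0.0363]
tool_rot: [3.141, 0.001, -3.077]
force: [-0.1, 0.1, 0.3]
grip_width: 0.0853
```

```bash
python3 - <<'E'
from h import *
b=np.load('pose.npz')['b']
f=bot.grab_frame('side');cv2.imwrite('pics/s2.png',cv2.resize(f['image'][60:320,200:460,::-1],None,fx=2.2,fy=2.2))
f=bot.grab_frame('top');cv2.imwrite('pics/t2.png',cv2.resize(f['image'][110:240,215:425,::-1],None,fx=3.8,fy=3.8))
delta((-21,29),.035,np.pi,b)
E
```

```text
clock 3.85 at board [-37.3  30.3] z 0.0363 yaw-b -3.138 F [-0.1 -0.3  0.4] w 0.0856
shift cm [-1.62 -0.13  0.13] turn [0.  0.  0.2] goal [0.529 0.088 0.035]
```

View pics/s2.png

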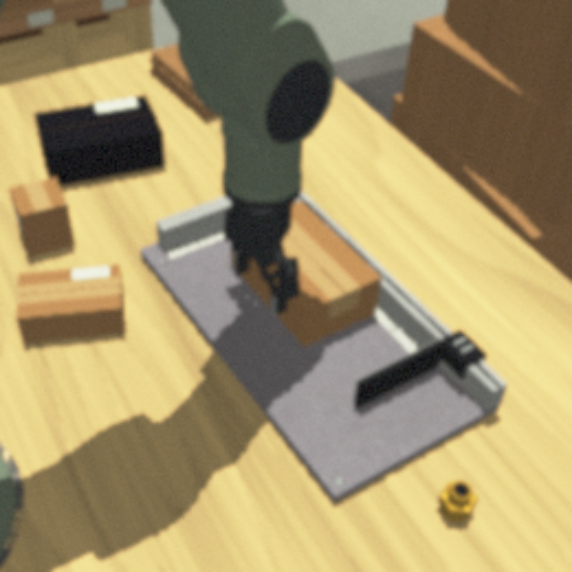

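View pics/t2.png

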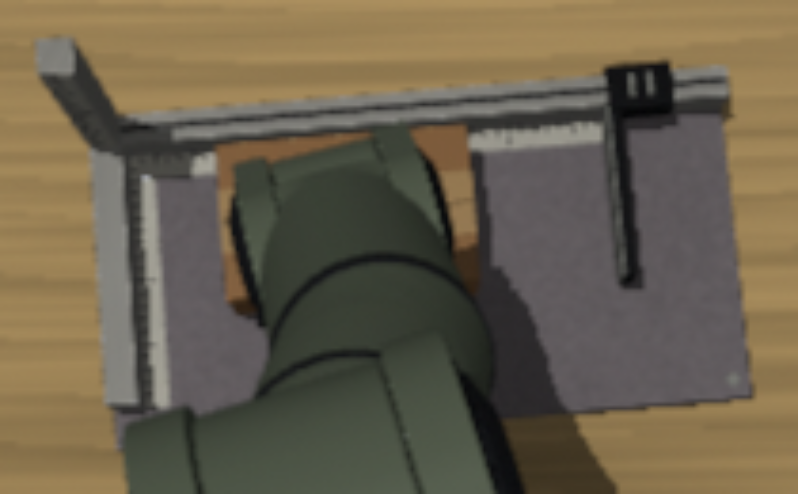

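>>> servo_tool --rows '[[[-0.4, 0, 0, 0, 0, 0], [-0.4, 0, 0, 0, 0, 0], [-0.2, 0, 0, 0, 0, 0]]]'

```text
clock: 4.22
position: [0.5228, 0.0891, 0.0363]
tool_rot: [-3.141, -0.0, -3.076]
force: [-7.0, 0.2, 6.5]
grip_width: 0.0852
```

>>> servo_tool --rows '[[[-0.2, 0, 0, 0, 0, 0], [-0.2, 0, 0, 0, 0, 0]]]'

```text
clock: 4.47
position: [0.5267, 0.0894, 0.0363]
tool_rot: [-3.142, -0.0, -3.077]
force: [-5.1, 0.3, 3.9]
grip_width: 0.0854
```

>>> servo_tool --rows '[[[-0.2, 0, 0, 0, 0, 0], [-0.2, 0, 0, 0, 0, 0]]]'

```text
clock: 4.72
position: [0.5267, 0.0893, 0.0359]
tool_rot: [-3.141, -0.008, -3.076]
force: [-37.6, -2.3, 31.1]
grip_width: 0.0855
```

>>> servo_tool --rows '[[[1.0, 0, 0, 0, 0, 0], [2.5, 0, 0, 0, 0, 0], [0, 0, -4, 0, 0, 0], [0, 0, -5, 0, 0, 0], [0, 0, -5, 0, 0, 0]]]' --grip 1

```text
clock: 5.35
position: [0.4961, 0.0874, 0.178]
tool_rot: [3.141, 0.001, -3.077]
force: [0.3, 0.4, 0.2]
grip_width: 0.0857
```

```bash
python3 - <<'E'
from h import *
b=np.load('pose.npz')['b']
print(bot.observe()['qpos'])
delta((45,-119),.17,np.pi/2,b)
delta((45,-119),.17,-np.pi/2,b)
E
```

```text
[-0.34225479  0.40259086  0.06473356  1.97254735 -0.03634847  0.76646436
  1.37921972]
clock 5.35 at board [-54.3  30.1] z 0.178 yaw-b -3.138 F [0.3 0.4 0.2] w 0.0857
shift cm [ -9.87 -14.95   0.81] turn [ 0.1  0.  90.2] goal [ 0.604 -0.055  0.17 ]
clock 5.35 at board [-54.3  30.1] z 0.178 yaw-b -3.138 F [0.3 0.4 0.2] w 0.0857
shift cm [ -9.87 -14.95   0.81] turn [ -0.    0.1 -89.8] goal [ 0.604 -0.055  0.17 ]
```

>>> servo_tool --rows '[[[-3.3, -5.0, 0.2, 0, 0, 0], [-3.3, -5.0, 0.2, 0, 0, 0], [-3.3, -5.0, 0.2, 0, 0, 0], [0, 0, 0, 0, 0, 10], [0, 0, 0, 0, 0, 10]]]' --grip 0

```text
clock: 5.98
position: [0.6049, -0.0568, 0.1701]
tool_rot: [3.142, 0.001, 2.85]
force: [0.4, 0.7, -1.2]
grip_width: 0.0425
```

>>> servo_tool --rows '[[[0, 0, 0, 0, 0, 10], [0, 0, 0, 0, 0, 10], [0, 0, 0, 0, 0, 10], [0, 0, 0, 0, 0, 10], [0, 0, 0, 0, 0, 10]]]'

```text
clock: 6.6
position: [0.6048, -0.0559, 0.1704]
tool_rot: [3.141, 0.001, 1.979]
force: [-0.0, 0.4, 0.2]
grip_width: 0.0428
```

>>> servo_tool --rows '[[[0, 0, 0, 0, 0, 10], [0, 0, 0, 0, 0, 10], [0, 0, 0, 0, 0, 0]]]'

```text
clock: 6.98
position: [0.6047, -0.0557, 0.1703]
tool_rot: [3.141, 0.001, 1.637]
force: [0.5, 0.4, 0.6]
grip_width: 0.0428
```

```bash
python3 - <<'E'
from h import *
b=np.load('pose.npz')['b']
for n in('side','top'):
  f=bot.grab_frame(n);cv2.imwrite(f'pics/{n}3.png',f['image'][:,:,::-1])
ov('pics/side3.png','pics/side_ov3.png',b,None,.049,(250,80,450,300),2.7)
ov('pics/top3.png','pics/top_ov3.png',b,None,.049,(215,110,425,240),3.8)
delta((45,-119),.04,np.pi/2,b)
E
```

```text
clock 7.075 at board [  45.2 -119.4] z 0.1703 yaw-b 1.579 F [0.3 0.5 0.5] w 0.0424
shift cm [ 0.04 -0.03 13.03] turn [0.  0.  0.5] goal [ 0.604 -0.055  0.04 ]
```

View pics/side_ov3.png

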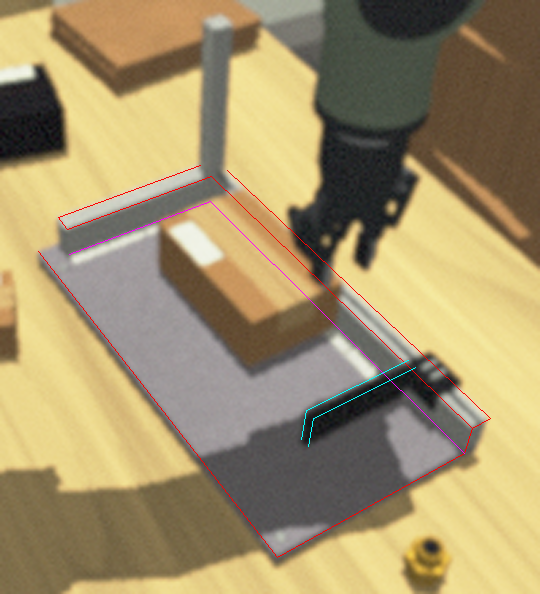

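View pics/top_ov3.png

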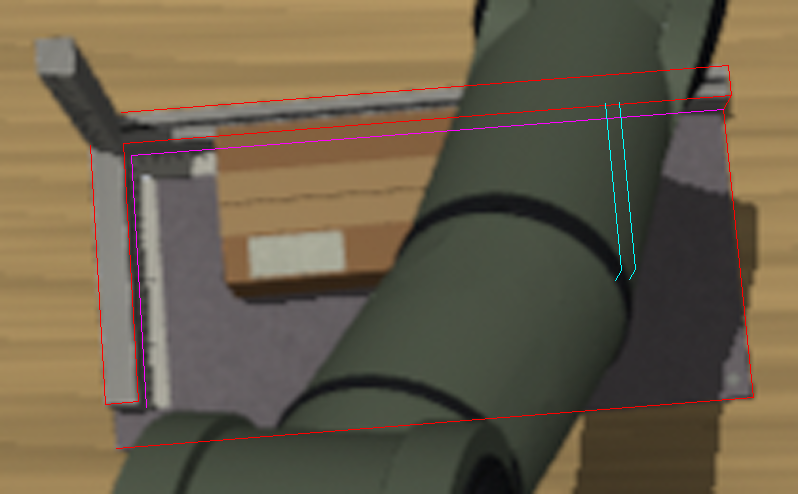

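>>> servo_tool --rows '[[[0, 0, 4, 0, 0, 0.5], [0, 0, 4, 0, 0, 0], [0, 0, 3, 0, 0, 0], [0, 0, 1.8, 0, 0, 0], [0, 0, 0, 0, 0, 0]]]'

```text
clock: 7.7
position: [0.6041, -0.0559, 0.0417]
tool_rot: [-3.14, -0.0, 1.628]
force: [1.1, -0.4, 0.2]
grip_width: 0.0427
```

>>> servo_tool --rows '[[[1, 0, 0, 0, 0, 0], [1, 0, 0, 0, 0, 0], [1, 0, 0, 0, 0, 0], [0.8, 0, 0, 0, 0, 0], [0.8, 0, 0, 0, 0, 0]]]'

```text
clock: 8.32
position: [0.6018, -0.0096, 0.0425]
tool_rot: [3.141, 0.0, 1.627]
force: [-0.6, -3.7, 0.2]
grip_width: 0.0429
```

>>> servo_tool --rows '[[[0.8, 0, 0, 0, 0, 0], [0.8, 0, 0, 0, 0, 0], [0.8, 0, 0, 0, 0, 0], [0.8, 0, 0, 0, 0, 0], [0, 0, 0, 0, 0, 0]]]'

```text
clock: 8.95
position: [0.6, 0.0233, 0.0422]
tool_rot: [-3.142, -0.001, 1.628]
force: [0.6, -0.2, 0.0]
grip_width: 0.0428
```

```bash
python3 - <<'E'
from h import *
b=np.load('pose.npz')['b']
for n in('side','top'):
  f=bot.grab_frame(n);cv2.imwrite(f'pics/{n}4.png',f['image'][:,:,::-1])
ov('pics/side4.png','pics/side_ov4.png',b,None,None,(250,80,450,300),2.7)
delta((45,-3),.04,np.pi/2,b)
E
```

```text
clock 9.05 at board [ 45.5 -41.1] z 0.0423 yaw-b 1.566 F [ 0.2 -0.1  0.5] w 0.0426
shift cm [ 3.81 -0.06  0.23] turn [ 0.  -0.  -0.3] goal [0.597 0.06  0.04 ]
```

View pics/side_ov4.png

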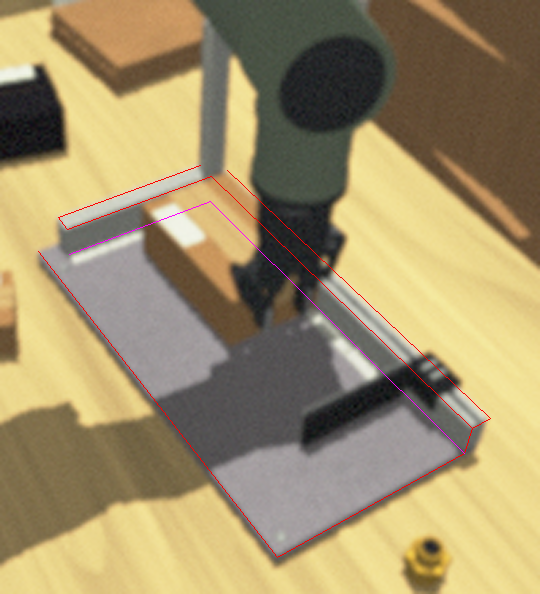

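>>> servo_tool --rows '[[[0.7, 0, 0, 0, 0, 0], [0.7, 0, 0, 0, 0, 0], [0.7, 0, 0, 0, 0, 0], [0.5, 0, 0, 0, 0, 0]]]'

```text
clock: 9.55
position: [0.5985, 0.0486, 0.0423]
tool_rot: [-3.142, 0.0, 1.628]
force: [-1.2, -4.2, 1.3]
grip_width: 0.0426
```

>>> servo_tool --rows '[[[0.25, 0, 0, 0, 0, 0], [0.25, 0, 0, 0, 0, 0]]]'

```text
clock: 9.8
position: [0.5983, 0.053, 0.0423]
tool_rot: [3.142, 0.0, 1.627]
force: [-1.0, -4.6, 0.9]
grip_width: 0.0423
```

>>> servo_tool --rows '[[[0.2, 0, 0, 0, 0, 0], [0.2, 0, 0, 0, 0, 0]]]'

```text
clock: 10.05
position: [0.598, 0.057, 0.0423]
tool_rot: [-3.142, 0.0, 1.627]
force: [-0.8, -4.2, 0.5]
grip_width: 0.0427
```

>>> servo_tool --rows '[[[0.2, 0, 0, 0, 0, 0], [0.2, 0, 0, 0, 0, 0]]]'

```text
clock: 10.3
position: [0.5978, 0.0611, 0.0423]
tool_rot: [3.142, 0.0, 1.627]
force: [-0.1, -4.0, 1.0]
grip_width: 0.0427
```

>>> servo_tool --rows '[[[0.2, 0, 0, 0, 0, 0], [0.2, 0, 0, 0, 0, 0]]]'

```text
clock: 10.55
position: [0.5978, 0.0622, 0.0424]
tool_rot: [3.141, 0.003, 1.626]
force: [0.1, -25.1, 1.7]
grip_width: 0.0426
```

```bash
python3 - <<'E'
from h import *
b=np.load('pose.npz')['b']
for n in('side','top'):
  f=bot.grab_frame(n);cv2.imwrite(f'pics/{n}5.png',f['image'][:,:,::-1])
ov('pics/top5.png','pics/top_ov5.png',b,None,None,(215,110,425,240),3.8)
delta((45,-3),.04,np.pi/2,b)
E
```

```text
clock 10.65 at board [45.7 -1.4] z 0.0424 yaw-b 1.564 F [ -0.6 -19.1   1.6] w 0.0429
shift cm [-0.16 -0.06  0.24] turn [ 0.   0.2 -0.4] goal [0.597 0.06  0.04 ]
```

View pics/top_ov5.png

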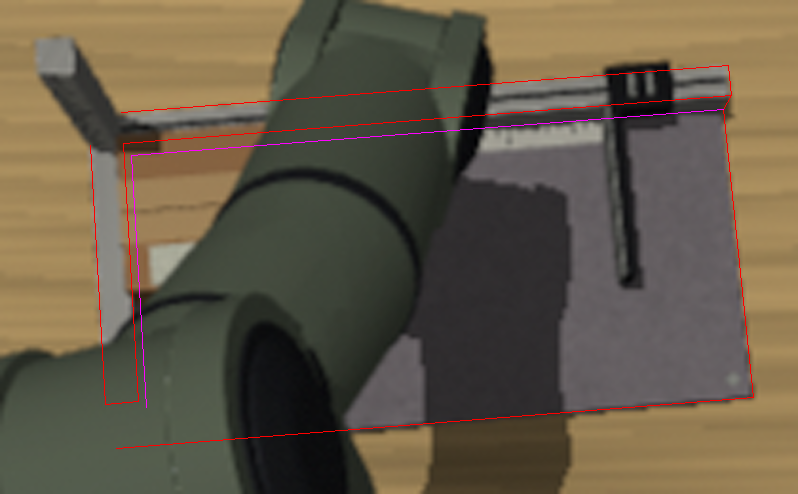

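>>> servo_tool --rows '[[[-0.8, 0, 0, 0, 0, 0], [-2, 0, 0, 0, 0, 0], [0, 0, -4, 0, 0, 0], [0, 0, -5, 0, 0, 0], [-5, 0, -3, 0, 0, 0]]]'

```text
clock: 11.28
position: [0.6028, -0.0106, 0.1643]
tool_rot: [3.14, -0.002, 1.632]
force: [1.2, -1.1, 0.4]
grip_width: 0.0425
```

>>> servo_tool --rows '[[[-5, 0, 0, 0, 0, 0], [-5, 0, 0, 0, 0, 0], [-3.8, 0, 0, 0, 0, 0], [0, 0, 0, 0, 0, 0]]]' --grip -1

```text
clock: 11.78
position: [0.609, -0.1551, 0.1625]
tool_rot: [3.141, 0.001, 1.622]
force: [0.2, 0.7, 0.5]
grip_width: 0.0001
```

```bash
python3 - <<'E'
from h import *
b=np.load('pose.npz')['b']
for n in('side','top'):
  f=bot.grab_frame(n);cv2.imwrite(f'pics/{n}6.png',f['image'][:,:,::-1])
c=place(b,[.05,.105,0])[0];c[2]=b[2]
ov('pics/side6.png','pics/side_ov6.png',b,c,None,(250,80,450,300),2.7)
ov('pics/top6.png','pics/top_ov6.png',b,c,None,(215,110,425,240),3.8)
delta((45,-215),.035,np.pi/2,b)
E
```

```text
clock 11.875 at board [  44.3 -214.9] z 0.1622 yaw-b 1.565 F [ 0.2  1.8 -0.5] w -0.0003
shift cm [-1.000e-02  7.000e-02  1.272e+01] turn [-0.  -0.  -0.3] goal [ 0.61  -0.151  0.035]
```

View pics/side_ov6.png

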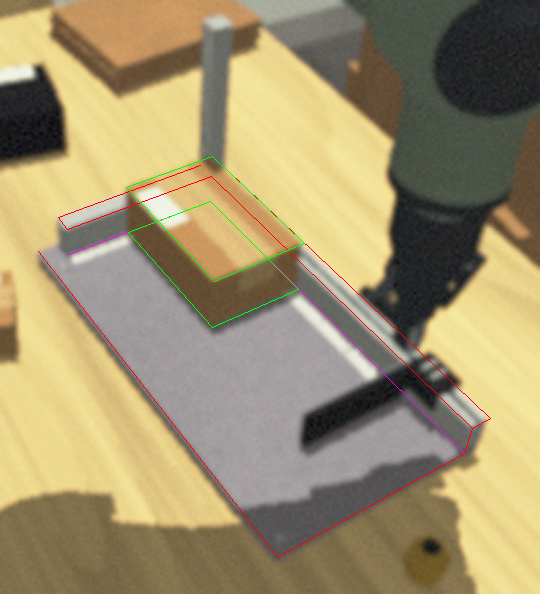

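View pics/top_ov6.png

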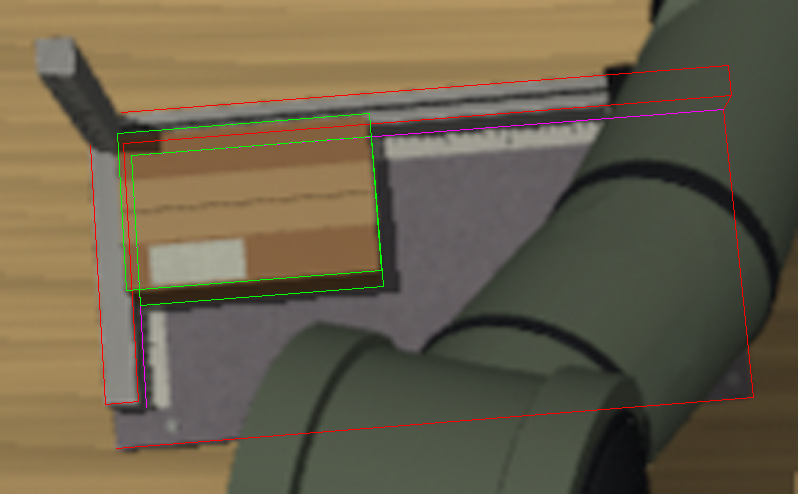

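```bash
python3 - <<'E'
from h import *
b=np.load('pose.npz')['b']
m=cv2.imread('pics/top6.png')
cv2.imwrite('pics/z6.png',cv2.resize(m[125:195,240:330],None,fx=8.5,fy=8.5,interpolation=cv2.INTER_CUBIC))
c=place(b,[.05,.105,0])[0];c[2]=b[2]
ov(m,'pics/z6topov.png',b,c,None,(240,125,330,195),8.5)
E
```

```text
(no output)
```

View pics/z6.png

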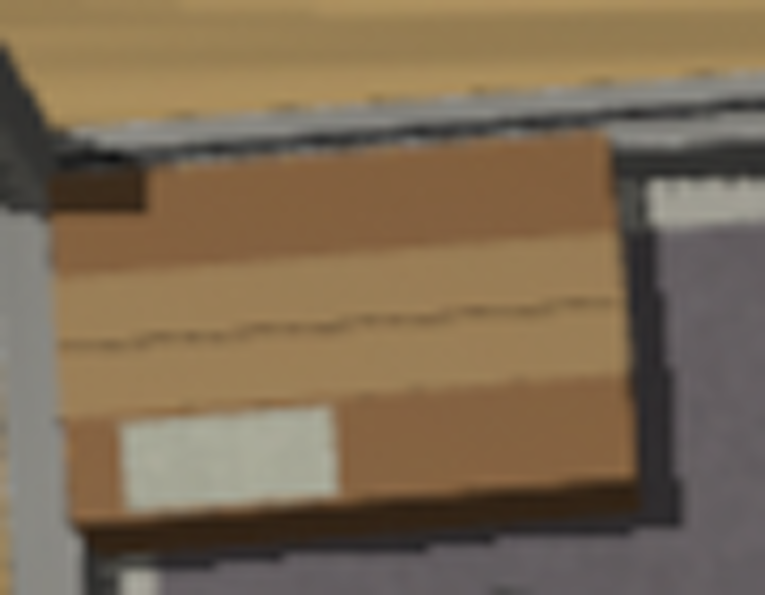

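View pics/z6topov.png

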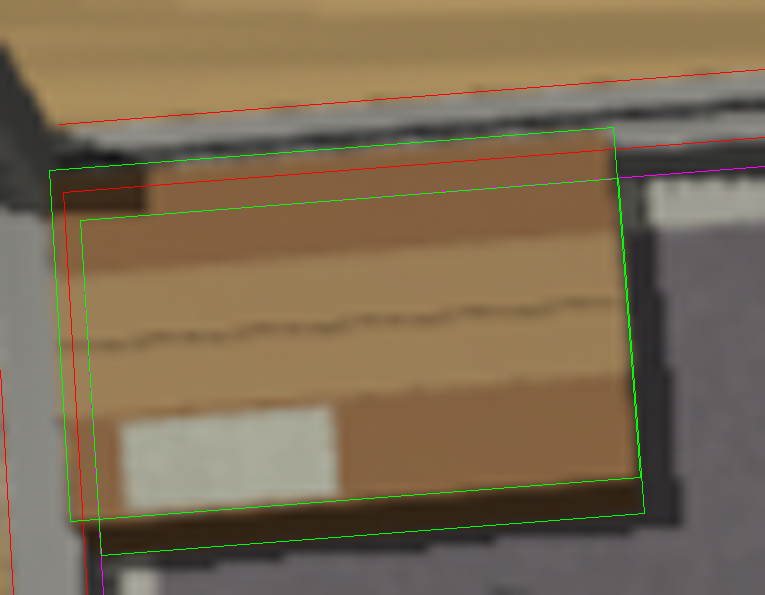

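>>> servo_tool --rows '[[[5.5, -1.8, 0, 0, 0, 0], [5.5, -1.8, 0, 0, 0, 0], [5.5, -1.8, 0, 0, 0, 0], [5.5, -1.8, 0, 0, 0, 0], [5.5, -1.8, 0, 0, 0, 0]]]'

```text
clock: 12.5
position: [0.5032, 0.1216, 0.1624]
tool_rot: [3.141, -0.001, 1.629]
force: [1.3, 0.9, -0.4]
grip_width: 0.0001
```

>>> servo_tool --rows '[[[4.5, -1.8, 0, 0, 0, 0], [0, 0, 4, 0, 0, 0], [0, 0, 4, 0, 0, 0], [0, 0, 3.5, 0, 0, 0], [0, 0, 0, 0, 0, 0]]]'

```text
clock: 13.12
position: [0.4824, 0.1629, 0.0459]
tool_rot: [-3.138, 0.001, 1.628]
force: [-0.5, -0.3, 1.0]
grip_width: -0.0001
```

```bash
python3 - <<'E'
from h import *
b=np.load('pose.npz')['b']
delta((-26,105),.045,np.pi/2,b)
E
```

```text
clock 13.125 at board [-63.4 106.3] z 0.0459 yaw-b 1.567 F [-0.5 -0.3  1. ] w -0.0001
shift cm [-0.12  3.74  0.07] turn [-0.2  0.1 -0.2] goal [0.52  0.164 0.045]
```

>>> servo_tool --rows '[[[-0.1, 1.0, 0, 0, 0, 0], [0, 1.0, 0, 0, 0, 0], [0, 0.8, 0, 0, 0, 0], [0, 0.4, 0, 0, 0, 0]]]'

```text
clock: 13.62
position: [0.5154, 0.1637, 0.0476]
tool_rot: [-3.14, -0.0, 1.627]
force: [-21.6, -0.3, 20.8]
grip_width: 0.0004
```

>>> servo_tool --rows '[[[0, 0.25, 0, 0, 0, 0], [0, 0.25, 0, 0, 0, 0]]]'

```text
clock: 13.88
position: [0.5155, 0.1638, 0.0472]
tool_rot: [-3.13, -0.001, 1.628]
force: [-49.8, -2.7, 45.6]
grip_width: -0.0001
```

>>> servo_tool --rows '[[[0, 0.2, 0, 0, 0, 0], [0, 0.2, 0, 0, 0, 0]]]'

```text
clock: 14.12
position: [0.5155, 0.1637, 0.047]
tool_rot: [-3.123, -0.001, 1.628]
force: [-75.0, -4.1, 70.0]
grip_width: -0.0001
```

>>> servo_tool --rows '[[[0, -1.2, 0, 0, 0, 0], [0, -2, 0, 0, 0, 0], [0, 0, -4, 0, 0, 0], [0, 0, -5, 0, 0, 0], [0, 0, -3, 0, 0, 0]]]'

```text
clock: 14.75
position: [0.4935, 0.1623, 0.1696]
tool_rot: [3.14, -0.001, 1.627]
force: [-0.3, 0.7, 0.2]
grip_width: -0.0002
```

>>> servo_tool --rows '[[[-5.5, 1.8, 0, 0, 0, 0], [-5.5, 1.8, 0, 0, 0, 0], [-5.5, 1.8, 0, 0, 0, 0], [-5.5, 1.8, 0, 0, 0, 0], [-5.5, 1.8, 0, 0, 0, 0]]]'

```text
clock: 15.38
position: [0.5989, -0.109, 0.1676]
tool_rot: [3.141, -0.0, 1.627]
force: [1.0, 0.6, 0.7]
grip_width: 0.0002
```

>>> servo_tool --rows '[[[-4.5, 1.5, 0, 0, 0, 0], [0, 0, 0, 0, 0, 0]]]'

```text
clock: 15.62
position: [0.6159, -0.1557, 0.1674]
tool_rot: [3.141, 0.002, 1.622]
force: [-0.4, 0.4, -0.5]
grip_width: 0.0
```

```bash
python3 - <<'E'
from h import *
b=np.load('pose.npz')['b']
m=bot.grab_frame('top')['image'][:,:,::-1].copy();cv2.imwrite('pics/top7.png',m)
c=place(b,[.05,.105,0])[0];c[2]=b[2]
ov(m,'pics/z7topov.png',b,c,None,(240,125,330,195),8.5)
delta((45,-215),.035,np.pi/2,b)
E
```

```text
clock 15.675 at board [  50.3 -217.2] z 0.1672 yaw-b 1.563 F [-0.8  1.1 -0.2] w -0.0001
shift cm [ 0.22 -0.53 13.22] turn [-0.   0.  -0.4] goal [ 0.61  -0.151  0.035]
```

View pics/z7topov.png

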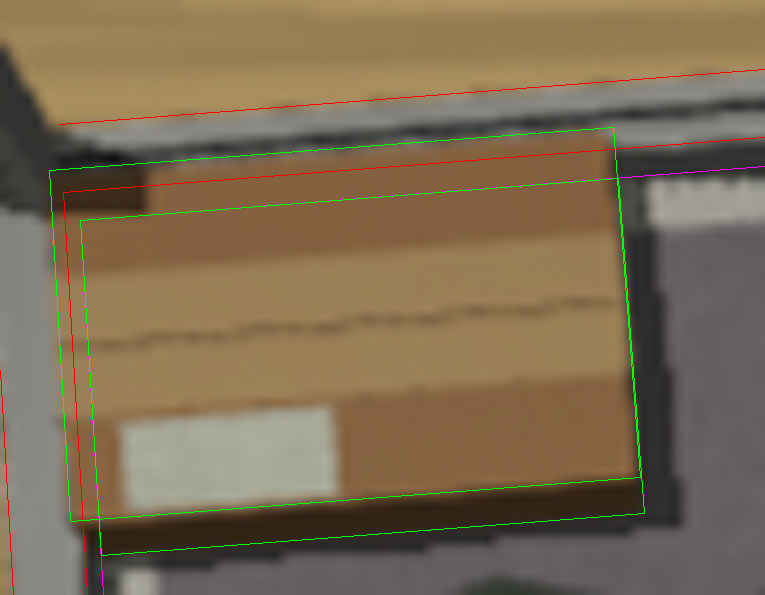

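>>> servo_tool --rows '[[[0, -0.4, 4, 0, 0, 0], [0, 0, 4, 0, 0, 0], [0, 0, 3, 0, 0, 0], [0, 0, 2.4, 0, 0, 0], [0, 0, 0, 0, 0, 0]]]'

```text
clock: 16.3
position: [0.6109, -0.1501, 0.0321]
tool_rot: [-3.139, -0.001, 1.628]
force: [-0.7, -0.7, 0.8]
grip_width: 0.0003
```

>>> servo_tool --rows '[[[0.7, 0, 0, 0, 0, 0], [0.7, 0, 0, 0, 0, 0], [0.7, 0, 0, 0, 0, 0], [0.7, 0, 0, 0, 0, 0], [0.7, 0, 0, 0, 0, 0]]]'

```text
clock: 16.92
position: [0.6099, -0.1163, 0.0335]
tool_rot: [3.141, 0.0, 1.627]
force: [0.3, -1.2, 0.9]
grip_width: -0.0001
```

```bash
python3 - <<'E'
from h import *
b=np.load('pose.npz')['b']
m=bot.grab_frame('side')['image'][:,:,::-1].copy()
ov(m,'pics/side_ov8.png',b,None,None,(250,80,450,300),2.7)
delta((45,-15),.035,np.pi/2,b)
E
```

```text
clock 16.975 at board [  47. -179.] z 0.0334 yaw-b 1.567 F [-0.7 -0.2  0.2] w 0.0001
shift cm [16.4  -0.26 -0.16] turn [ 0.  -0.  -0.2] goal [0.598 0.048 0.035]
```

View pics/side_ov8.png

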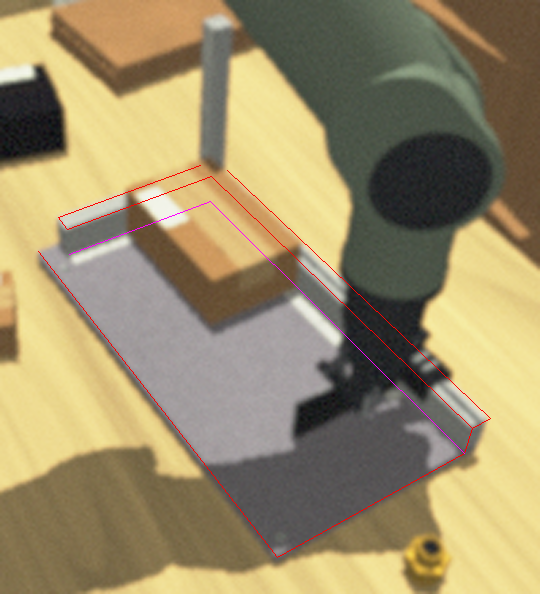

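>>> servo_tool --rows '[[[1, 0, 0, 0, 0, 0], [1, 0, 0, 0, 0, 0], [1, 0, 0, 0, 0, 0], [1, 0, 0, 0, 0, 0], [1, 0, 0, 0, 0, 0]]]'

```text
clock: 17.6
position: [0.6068, -0.0659, 0.0332]
tool_rot: [-3.141, -0.0, 1.627]
force: [-2.0, -2.5, 0.6]
grip_width: 0.0003
```

>>> servo_tool --rows '[[[1, 0, 0, 0, 0, 0], [1, 0, 0, 0, 0, 0], [1, 0, 0, 0, 0, 0], [1, 0, 0, 0, 0, 0], [1, 0, 0, 0, 0, 0]]]'

```text
clock: 18.23
position: [0.6041, -0.0161, 0.0333]
tool_rot: [-3.142, -0.0, 1.627]
force: [-1.8, -1.9, -0.9]
grip_width: -0.0005
```

>>> servo_tool --rows '[[[0.8, 0, 0, 0, 0, 0], [0.8, 0, 0, 0, 0, 0], [0.8, 0, 0, 0, 0, 0], [0.8, 0, 0, 0, 0, 0], [0.6, 0, 0, 0, 0, 0]]]'

```text
clock: 18.85
position: [0.602, 0.0218, 0.0333]
tool_rot: [3.142, -0.0, 1.627]
force: [-1.1, -1.6, -0.1]
grip_width: -0.0004
```

```bash
python3 - <<'E'
from h import *
b=np.load('pose.npz')['b']
m=bot.grab_frame('side')['image'][:,:,::-1].copy()
ov(m,'pics/side_ov9.png',b,None,None,(250,80,450,300),2.7)
delta((47,-12),.035,np.pi/2,b)
E
```

```text
clock 18.9 at board [ 47.5 -41. ] z 0.0333 yaw-b 1.567 F [-0.2 -0.4 -0.4] w 0.0003
shift cm [ 2.9  -0.06 -0.17] turn [ 0.  -0.  -0.2] goal [0.6   0.052 0.035]
```

View pics/side_ov9.png

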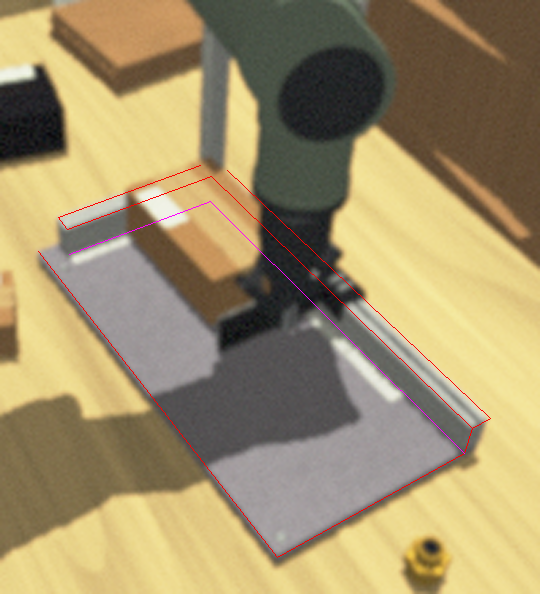

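>>> servo_tool --rows '[[[0.5, 0, 0, 0, 0, 0], [0.5, 0, 0, 0, 0, 0], [0.5, 0, 0, 0, 0, 0], [0.4, 0, 0, 0, 0, 0], [0.3, 0, 0, 0, 0, 0]]]'

```text
clock: 19.52
position: [0.6008, 0.0434, 0.0333]
tool_rot: [-3.142, -0.0, 1.627]
force: [-1.5, -2.4, 0.3]
grip_width: -0.0
```

>>> servo_tool --rows '[[[0.2, 0, 0, 0, 0, 0], [0.2, 0, 0, 0, 0, 0]]]'

```text
clock: 19.77
position: [0.6006, 0.0472, 0.0333]
tool_rot: [-3.142, 0.0, 1.627]
force: [-1.8, -1.2, 0.3]
grip_width: 0.0
```

>>> servo_tool --rows '[[[0.15, 0, 0, 0, 0, 0], [0.15, 0, 0, 0, 0, 0]]]'

```text
clock: 20.02
position: [0.6004, 0.0502, 0.0333]
tool_rot: [-3.142, 0.0, 1.627]
force: [-1.2, -1.6, -0.0]
grip_width: -0.0004
```

>>> servo_tool --rows '[[[0.1, 0, 0, 0, 0, 0], [0.1, 0, 0, 0, 0, 0]]]'

```text
clock: 20.27
position: [0.6003, 0.0522, 0.0333]
tool_rot: [-3.142, -0.0, 1.627]
force: [-0.6, -2.5, 0.1]
grip_width: 0.0001
```

>>> servo_tool --rows '[[[0.1, 0, 0, 0, 0, 0], [0.1, 0, 0, 0, 0, 0]]]'

```text
clock: 20.52
position: [0.6002, 0.0534, 0.0333]
tool_rot: [3.142, 0.001, 1.627]
force: [-0.4, -8.8, -0.7]
grip_width: 0.0003
```

>>> servo_tool --rows '[[[0.1, 0, 0, 0, 0, 0], [0.1, 0, 0, 0, 0, 0]]]'

```text
clock: 20.78
position: [0.6002, 0.0535, 0.0333]
tool_rot: [3.141, 0.003, 1.625]
force: [-0.3, -17.5, -1.0]
grip_width: -0.0003
```

>>> servo_tool --rows '[[[-0.5, 0, 0, 0, 0, 0], [-1.5, 0, 0, 0, 0, 0], [-2.5, 0, 0, 0, 0, 0], [0, 0, -5, 0, 0, 0], [0, 0, -5, 0, 0, 0]]]'

```text
clock: 21.4
position: [0.6024, 0.0099, 0.1344]
tool_rot: [-3.141, 0.0, 1.626]
force: [0.3, 0.3, -0.1]
grip_width: 0.0002
```

>>> servo_tool --rows '[[[0, 0, -5, 0, 0, 0], [-5, -2, -3, 0, 0, 0], [-5, -3, 0, 0, 0, 0], [-5, -3, 0, 0, 0, 0], [-5, -3, 0, 0, 0, 0]]]'

```text
clock: 22.02
position: [0.5029, -0.1967, 0.2136]
tool_rot: [3.141, -0.0, 1.627]
force: [0.6, -0.6, -0.6]
grip_width: 0.0
```

>>> servo_tool --rows '[[[-5, -3, 0, 0, 0, 0], [-5, -3, 0, 0, 0, 0], [0, 0, 0, 0, 0, 0], [0, 0, 0, 0, 0, 0]]]'

```text
clock: 22.52
position: [0.4497, -0.2982, 0.2133]
tool_rot: [3.141, -0.0, 1.626]
force: [0.7, -0.1, 0.6]
grip_width: -0.0004
```

```bash
python3 - <<'E'
from h import *
b=np.load('pose.npz')['b']
c=place(b,[.05,.105,0])[0];c[2]=b[2]
for n in('side','top'):
  f=bot.grab_frame(n);cv2.imwrite(f'pics/{n}10.png',f['image'][:,:,::-1])
m=cv2.imread('pics/side10.png');cv2.imwrite('pics/z10s.png',cv2.resize(m[120:260,270:410],None,fx=4.2,fy=4.2,interpolation=cv2.INTER_CUBIC))
m=cv2.imread('pics/top10.png');cv2.imwrite('pics/z10t.png',cv2.resize(m[120:200,240:350],None,fx=7,fy=7,interpolation=cv2.INTER_CUBIC))
delta((47,-12),.035,np.pi/2,b)
E
```

```text
clock 22.625 at board [-123.5 -350.9] z 0.2132 yaw-b 1.567 F [ 0.1 -0.3 -0.2] w -0.0001
shift cm [33.94 16.93 17.84] turn [ 0.  -0.  -0.2] goal [0.6   0.052 0.035]
```

View pics/z10s.png

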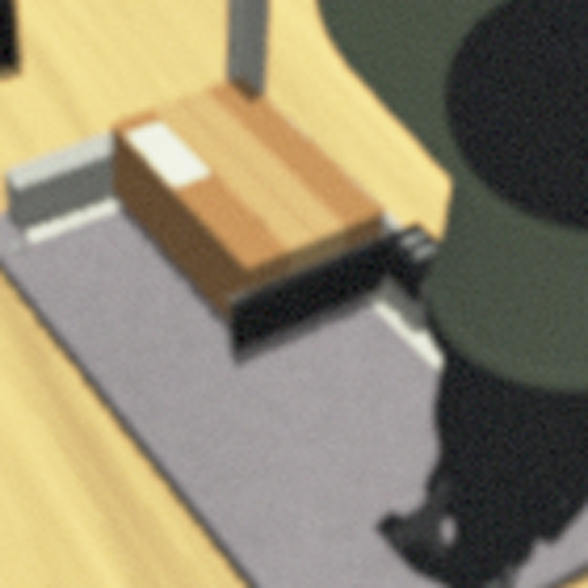

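View pics/z10t.png

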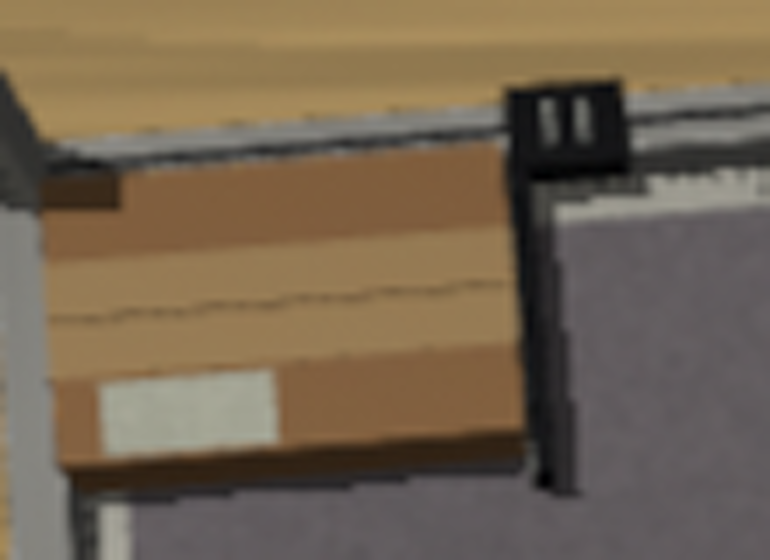

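View pics/side10.png

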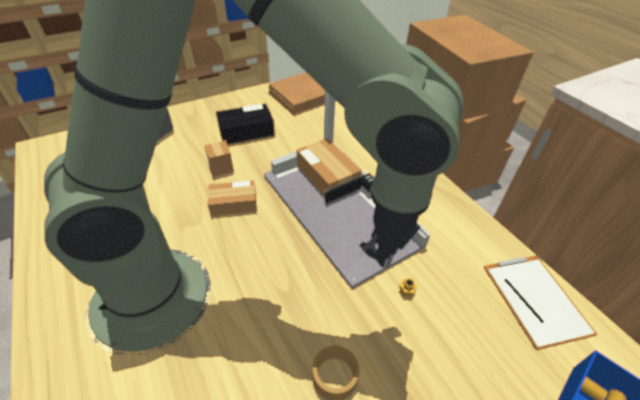

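View pics/top10.png

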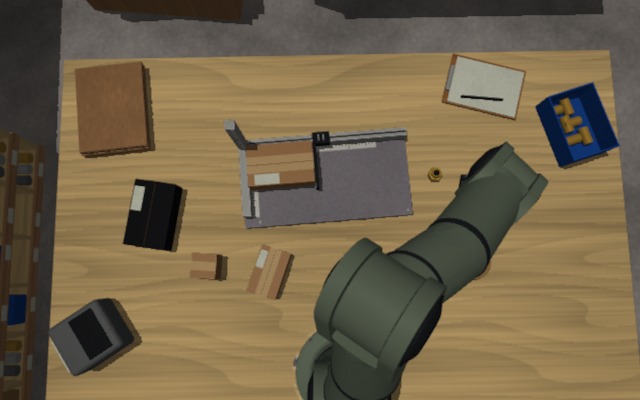

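```bash
python3 -c "
from workcell import bot
print(bot.job_done())"
```

```text
the job is handed in; nothing more can be done
None
```

I pushed the carton flat along the long fence and then up against the end stop. After that I slid the cursor up by the back of its blade until it rested on the carton's free end, and handed the job in at about 22.6 s.

- **Contacts:** Force built up at each contact with no further travel: about 38 N at the fence, 25 N at the stop, and 17 N when the blade met the carton.
- **Extra press:** I pressed the carton once more against the fence to be sure. It did not move, but the force reached 75 N along the push and 70 N upward, about 103 N combined. That is under the 120 N wrist limit but harder than needed.
- **Final pictures:** The carton matched its home outline to about 1 mm (half a pixel) in the top view. The last views show no visible gap at the blade. The bystanders are where they started as far as can be seen; the arm hides most of the tape roll in the top view, but the side view shows it in place. The hand is clear, with force readings near zero.
- **Disagreement:** My side-camera fit of the board was off by 2 to 3 pixels, so I relied on the top view and the contact forces for the final fit.

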